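# Load the cheese grater and hold it ready over the serving bowl

## Task

A colleague standing at the near edge of the worktop, by the sink on the robot's right, is about to grate cheese into the white serving bowl: set the block of hard cheese from the board fully down into the grater's hopper, let go of it, and swing the red press arm shut until it rests on the block. Then pick the grater up and hold it level over the middle of the bowl, about a hand's breadth (8 cm) clear above the rim, with its handle pointing right, towards the sink, and its crank on the near side, towards the robot, where the colleague can turn it. Keep the grater upright throughout, do not shift the bowl, the glass or the tin, and finish while still holding the grater there, steady in the air.

Things in the scene. Friction and masses are not known exactly. Their poses are not given: they have to be found in the camera images.
- cheese_centre (a point): Centre (half-way up) of the loose pale yellow block of hard cheese, 34 x 34 mm in section and 55 mm tall (its z axis, upright), brown rind on its +x side; 60 g. It stands on end on the dark wooden board, whose top is 12 mm above the worktop. Any of the four ways round fits the hopper.
- grater: Hand-held rotary grater, loose, standing on its feet: white housing 68 x 51 mm in plan, 108 mm high, red crank with black knob on one side; 0.29 kg, centre of mass about 45 mm from the housing's middle towards the handle. Origin: on the underside, under the housing's middle. Axes: z up; the handle runs along -x; the crank is on the +y side (left, seen from behind the handle).
- grater_outlet (a point): The same point as the grater's origin: middle of its open underside.
- grater_hopper (a point): Middle of the hopper's mouth, 108 mm above the grater's underside. Hopper square, 40 x 40 mm inside, along the grater's x and y, flared rim, flat floor 38 mm below this point; a seated block's centre is 10.5 mm below this point, its top 17 mm above. On the +x side stand the press arm's hinge ears, 33 mm from the middle, 137 mm high: grasp the block across the grater's y to lower it in.
- grater_handle (a point): Middle of the free part of the handle, 115 mm behind (-x) the housing's centre and 72 mm above the underside. The handle is a straight bar along x, 22 mm wide (y) and 24 mm high, with a dark soft inlay; the heel foot below it starts 36 mm further back. The shut press arm ends 62 mm in front of this point.
- grater_axle (a point): On the crank's axle line, 70 mm out on the crank side (+y) of the grater and 44 mm above the underside. The crank with its knob reaches 68 mm from the grater's centre line and never higher than 86 mm above the underside.
- press_arm_hinge (a point): Hinge of the press arm, on the grater, 40 mm in front (+x) of the hopper's centre and 128 mm above the underside; the hinge axis is the grater's y.
- press_arm_tab (a point): Thumb tab near the free end of the red press arm, 85 mm from the hinge. The arm is 18 mm wide and 7 mm thick, the tab 26 mm wide and 8 mm thick; the arm ends 93 mm from the hinge. A white rounded presser sits on its underside 40 mm from the hinge.
- press_arm (a joint): Angle of the red press arm (rad): 0 = fully down, level, pointing back over the hopper towards the handle; 1.57 = straight up; starts at 2.1 to 2.45, leaning forward away from the handle; stop at 2.5. Stiff hinge (0.035 N m): it stays where it is left. On a fully seated block it comes to rest at about 0.20.
- bowl: White ceramic serving bowl, empty, loose, round, 190 mm across the rim and 65 mm high. Origin: centre of its underside; its x axis points straight ahead from the robot, y to the robot's left, z up.
- bowl_rim (a point): Centre of the serving bowl's mouth at rim height, 65 mm above the worktop.
- glass: Clear drinking glass at the back right, 80 mm wide and 91 mm high, loose; origin at the middle of its underside. Leave alone.
- tin: Low food tin in the back left corner, 75 mm wide and 58 mm high, loose; origin at the middle of its underside. Leave alone.

How it is judged:
On the way, in this order (a step that is already met when the one before it is completed fails the run):
1. the block stands fully down in the hopper, let go, the press arm still open (z of cheese_centre in the frame of grater between 0.094 and 0.101 m and distance between cheese_centre and grater_hopper below 0.016 m and contact force between the fingers and cheese below 0.1 N and value of joint press_arm above 0.6 rad), for 0.2 s.
2. the press arm is shut on the block while the grater stands on the worktop (value of joint press_arm below 0.27 rad and distance between cheese_centre and grater_hopper below 0.016 m and height (world z) of grater_outlet below 0.01 m), for 0.2 s.
At the end, for the whole second after the job is handed in: Gripper holds the grater still: outlet within 5 cm of the bowl centre and 4 to 13 cm above its rim, level within 0.22 rad, handle pointing right within 0.45 rad, crank towards the robot; block seated (4 mm), press arm below 0.28 rad, bowl not touched by the grater (z of cheese_centre in the frame of grater between 0.093 and 0.102 m and distance between cheese_centre and grater_hopper below 0.017 m and value of joint press_arm below 0.28 rad and horizontal distance between grater_outlet and bowl_rim below 0.05 m and height (world z) of grater_outlet between 0.105 and 0.195 m and angle between grater's own z axis and vertical below 0.22 rad and angle between the x axis of grater and the y axis of bowl, either way round below 0.45 rad and x of grater_axle in the frame of bowl below 0 m and linear speed of grater below 0.02 m/s and contact force between the fingers and grater above 1 N and contact force between grater and bowl below 0.1 N); the arm keeps its last pose, push and grip.
It fails at once if the grater is tipped more than 0.5 rad (angle between grater's own z axis and vertical above 0.5 rad).
It fails at once if the bowl is shifted by more than 2 cm (distance of bowl from where it was at the start of the episode above 0.02 m).
It fails at once if the glass or the tin is shifted by more than 2 cm (distance of any of glass, tin from where it was at the start of the episode above 0.02 m).
It also fails if it takes over 72 s, if anything falls off the work surface, if the arm or the gripper's body presses on something with over 40 N, if the wrist force passes 120 N, or if a joint passes its speed limit or range.

## Robot

A 6-joint arm with a two-finger parallel gripper is mounted at the origin on the work surface; the furniture and walls round the work are solid. World frame = base frame: x ahead of the robot, y to its left, z up, the work surface at z = 0. Lengths are in m, angles in rad, forces in N, time in s.
With the tool pointing down it reaches from about 0.325 to 0.9 m from the base axis. Payload 6.1 kg.
Tool frame: the origin (TCP) lies between the finger pads; the fingertips stand 14 mm ahead of it and the grasp point (between the pads) lies 5 mm behind it; z points along the fingers, y is the line along which they close (so a half turn about z gives the same grasp; the last joint's range is limited). The gripper opens to 87 mm and grips with 3 to 60 N. Pads are 19 mm wide; open, the fingers measure 117 mm over their backs; the gripper's body (75 mm by 190 mm) begins 51 mm behind the grasp point.
Start: joints at [-1.317, 0.22, 1.526, -0, 1.395, -0.126], TCP at [0.232, -0.58, 0.237] pointing down, gripper open.
Joint ranges: [-2.98, 2.98], [-0.91, 2.08], [0.09, 2.57], [-1.24, 4.39], [0.2, 2.65], [-2.68, 2.68]. Speed limits (rad/s): [2.57, 2.57, 3.01, 3.14, 3.14, 3.14].

## Interface

Orientations are given as a 3x3 rotation matrix whose columns are the frame's x, y, z axes.
In Python, from cell import bot, cams, ticket gives the robot as it stands.
- The arm moves only by the shell command python3 -m handwheel 'ROWS' [FORCE]. ROWS is JSON, a list that holds one entry, the list of rows, each a list of 7 numbers: the shift along the tool's x, y, z in mm, then the turn, a rotation vector about the tool's x, y, z in rad, then the opening, from 0 (shut) to 1 (fully open). A call has 1 to 10 rows; each row is the pose to reach, as a shift and turn from the pose commanded when the call began, along the tool's axes at that moment; what a row does not reach only later rows make up. A row lasts 1/8 s, in which the tool goes at most 62.5 mm and 10.7 degrees, less where a joint would pass 70% of its speed; a pose out of reach is approached as far as the arm can. A call with a gripper value outside its range is refused whole. The fingers move at their own pace and stop on an object; FORCE is the grip in N (left out, the last holds). Time passes only in rows, so rows that repeat a pose let the fingers close. It gives the time, the measured TCP pose, the force, the opening and the grip force at its end, in the units of the state.
- bot.get_obs(): the state, without advancing time (a new reading comes with each control period).
- cams.read_camera(name): name is "scene" or "top"; returns a dict with "pixels" (420x560x3 uint8, red, green, blue), "z_map" (420x560 float32, m along the optical axis (not along the pixel's ray), 0 where there is no reading), "fx", "fy", "cx", "cy" (pixels), "D" ([k1, k2, p1, p2, k3] as OpenCV has them; the pictures are not rectified), "xyz" and "rotation" of the camera in the world. Camera axes: x right, y up, looking along -z (the intrinsics and any distortion apply to the point x, -y, -z); pixel columns grow to the right and rows downward; lengths in m; the calibration is good to about 2 mm. A picture is of the moment at which its call begins.
- ticket.hand_in(): hands the job in; it is judged then, once.
The state is a dict: "time": time; "joints": joint angles; "joint_velocities": joint speeds; "joint_efforts": joint torques, N m; "ee_pos": TCP position; "tcp_rot": TCP orientation; "force": force on the tool from outside, world axes, zero at the start; "wrist_torque": the same for the moment, N m; "width": opening from 0.0 (shut) to 1.0 (fully open); "grip_force": force on a finger pad.
Only numpy, scipy, OpenCV 4.12 (cv2) and the standard library are available. Lean on these libraries where they do the work, as an engineer would, in place of code of your own. Each camera call takes 0.05 s, during which the arm holds its last target. There are 200 camera calls.

## Working session

There is one attempt and no reset: what is moved stays moved. The work goes in short steps, Python scripts to look and compute and a shell command to move; the robot and the scene stay as the last step left them, time stands still between calls to the robot, and variables do not carry over. Pictures are saved under pics/ and viewed, at most 11 in all, crops included, and the job is handed in when it is done.

```bash
ls; mkdir -p pics; cat > h.py <<'E'
import numpy as np, cv2
from cell import bot, cams, ticket
def cam(n):
    return cams.read_camera(n)
def cloud(c):
    h,w=c["z_map"].shape
    v,u=np.mgrid[0:h,0:w].astype(np.float64)
    K=np.array([[c["fx"],0,c["cx"]],[0,c["fy"],c["cy"]],[0,0,1]])
    p=cv2.undistortPoints(np.stack([u.ravel(),v.ravel()],1)[:,None],K,np.array(c["D"],float))[:,0]
    d=np.stack([p[:,0],-p[:,1],-np.ones(len(p))],1)
    P=np.array(c["xyz"])+(d*c["z_map"].reshape(-1,1))@np.array(c["rotation"]).T
    P[c["z_map"].ravel()==0]=np.nan
    return P.reshape(h,w,3)
E
python3 - <<'E'
from h import *
for n in("scene","top"):
    c=cam(n); cv2.imwrite(f"pics/{n}0.png",c["pixels"][:,:,::-1]); print(n,c["xyz"],np.round(c["rotation"],3).tolist(),c["fx"],c["D"]); np.savez(f"/tmp/{n}0.npz",p=cloud(c),rgb=c["pixels"])
o=bot.get_obs(); print(o["tcp_rot"],o["ee_pos"],o["width"],o["time"])
E
```

```text
pics
scene [0.91963699 1.24334088 0.74711605] [[-0.941, -0.154, 0.301], [0.338, -0.409, 0.847], [-0.007, 0.899, 0.437]] 512.5822718710197 [-0.1371177  0.         0.         0.         0.       ]
top [-0.2490273  -0.01623691  1.06492181] [[0.098, 0.788, -0.608], [-0.995, 0.083, -0.052], [0.01, 0.61, 0.792]] 417.115857499157 [-0.09940727  0.          0.          0.          0.        ]
[[ 9.28731950e-01  3.70751623e-01 -4.46516350e-04]
 [ 3.70751836e-01 -9.28730475e-01  1.66764067e-03]
 [ 2.03587144e-04 -1.71433793e-03 -9.99998510e-01]] [ 0.23157919 -0.57994786  0.23556235] 1.0008884317180275 0.1
```

View pics/scene0.png

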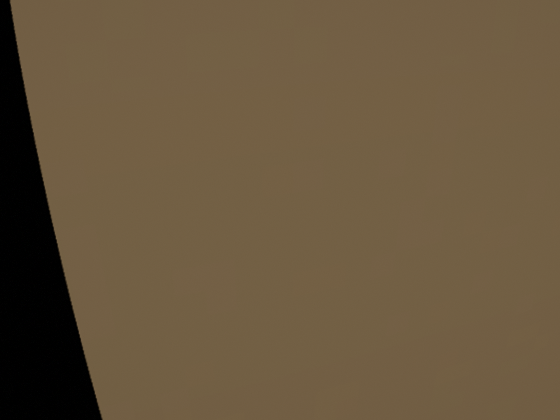

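View pics/top0.png

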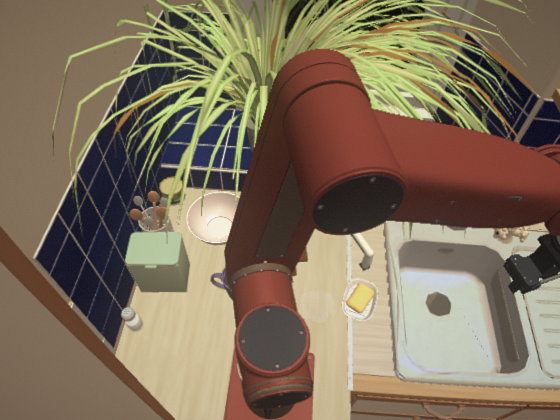

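The scene camera is blocked by a brown surface filling its view. In the top view the arm hides most of the worktop. The bowl shows at about (215,215), the sink at right, a butter dish at (360,300) and the tin, perhaps, at (172,188). I'll check what the depth gives before moving the arm clear.

```bash
python3 - <<'E'
from h import *
d=np.load("/tmp/top0.npz");p=d["p"]
for u,v in [(215,215),(190,222),(240,205),(172,185),(155,262),(225,283),(360,300),(365,262),(300,260),(335,320),(200,350),(440,300),(540,270),(545,200),(550,120),(505,233),(345,200),(310,70),(555,170),(375,240),(255,200),(320,300),(130,318)]:
    print(u,v,np.round(p[v,u],3),d["rgb"][v,u])
s=np.load("/tmp/scene0.npz")["p"]
for u,v in[(280,210),(500,100),(150,350)]:print(s[v,u])
E
```

```text
215 215 [0.506 0.222 0.01 ] [244 241 225]
190 222 [0.443 0.283 0.05 ] [216 190 165]
240 205 [0.189 0.075 0.488] [75 50 40]
172 185 [0.292 0.237 0.402] [186 185 116]
155 262 [0.237 0.311 0.163] [185 203 165]
225 283 [0.251 0.145 0.059] [91 74 81]
360 300 [ 0.249 -0.219  0.034] [232 218 135]
365 262 [ 0.365 -0.235  0.04 ] [117 112  95]
300 260 [ 0.371 -0.052  0.011] [111  65  45]
335 320 [ 0.201 -0.157 -0.001] [212 196 157]
200 350 [0.082 0.187 0.003] [207 190 149]
440 300 [ 0.554 -0.673 -0.535] [106  96  84]
540 270 [ 0.2   -0.54   0.339] [33 32 29]
545 200 [ 0.117 -0.355  0.651] [78 39 33]
550 120 [ 0.617 -0.665  0.399] [91 85 83]
505 233 [ 0.495 -0.665  0.057] [204 175 139]
345 200 [ 0.025 -0.07   0.728] [38 34 31]
310 70 [ 0.189 -0.024  0.77 ] [129  63  48]
555 170 [ 0.172 -0.385  0.655] [132  62  49]
375 240 [ 0.467 -0.277  0.004] [211 195 157]
255 200 [0.145 0.041 0.562] [70 42 35]
320 300 [ 0.256 -0.115 -0.001] [207 193 159]
130 318 [0.116 0.362 0.082] [146 131 116]
[0.66448058 0.52095442 0.36458694]
[0.22756873 0.51926603 0.51576997]
[0.90965463 0.52130612 0.13197881]
```

```bash
python3 -m handwheel '[[[-57,-21,-30,0,0,0.1,1],[-114,-42,-30,0,0,0.2,1],[-171,-63,-30,0,0,0.3,1],[-228,-84,-30,0,0,0.4,1],[-285,-106,-30,0,0,0.5,1],[-342,-128,-30,0,0,0.6,1],[-400,-150,-30,0,0,0.7,1],[-400,-150,-30,0,0,0.7,1]]]'
python3 - <<'E'
from h import *
for n in("top",):
    c=cam(n); cv2.imwrite(f"pics/{n}1.png",c["pixels"][:,:,::-1]); np.savez(f"/tmp/{n}1.npz",p=cloud(c),rgb=c["pixels"])
E
```

```text
time: 1.1
ee_pos: [-0.1999, -0.5885, 0.2656]
tcp_rot: [[0.947, -0.321, -0.001], [-0.321, -0.947, 0.001], [-0.001, -0.001, -1.0]]
force: [0.6, 0.5, 0.1]
width: 1.0
grip_force: 0.0
```

View pics/top1.png

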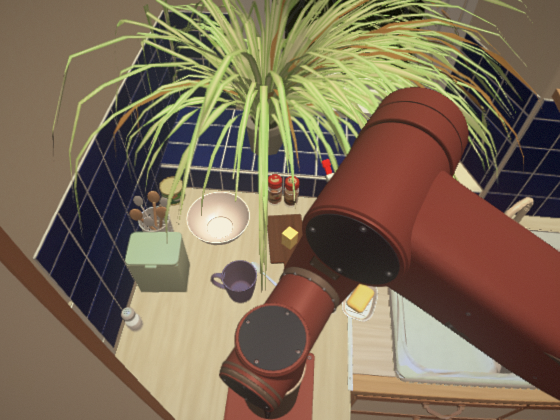

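Cheese shows at (290,237) on the board at (285,235); part of the grater's red press arm shows at (327,167). The arm still covers the grater, so I rotate further out.

```bash
python3 -m handwheel '[[[-57,-21,0,0,0,0.1,1],[-114,-42,0,0,0,0.2,1],[-171,-63,0,0,0,0.3,1],[-228,-84,0,0,0,0.4,1],[-285,-106,0,0,0,0.5,1],[-342,-128,0,0,0,0.6,1],[-400,-150,0,0,0,0.7,1],[-400,-150,0,0,0,0.7,1]]]'
python3 - <<'E'
from h import *
c=cam("top"); cv2.imwrite("pics/top2.png",cv2.resize(c["pixels"][150:350,100:400,::-1],None,fx=2.6,fy=2.6,interpolation=cv2.INTER_CUBIC)); np.savez("/tmp/top2.npz",p=cloud(c),rgb=c["pixels"])
print(bot.get_obs()["joints"])
E
```

```text
time: 2.15
ee_pos: [-0.5295, -0.319, 0.266]
tcp_rot: [[0.52, -0.854, 0.0], [-0.854, -0.52, 0.001], [-0.001, -0.001, -1.0]]
force: [0.8, -0.5, 0.4]
width: 0.998
grip_force: 0.0
[-2.72356393e+00  1.86331483e-01  1.51072948e+00  5.83511608e-04
  1.44581399e+00 -1.31622747e-01]
```

View pics/top2.png

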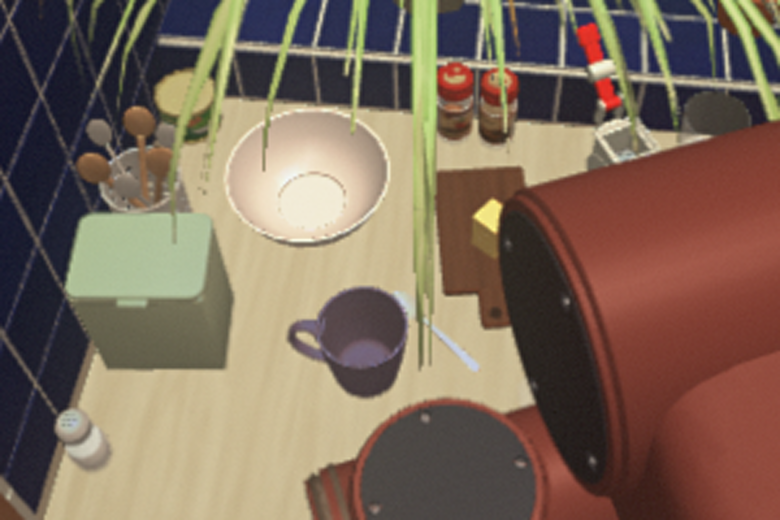

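Crop factor 2.6, offset (100,150). The hopper mouth is at full-image (338,203), the press arm is open above it, ending at (327,163). The cheese is at (289,237), partly hidden; the bowl rim ellipse centre is at about (218,218); the glass is at (375,195). Picture 0 showed the handle's rear end at (362,250).

```bash
python3 - <<'E'
from h import *
T=[np.load(f"/tmp/top{i}.npz") for i in range(3)]
P=[t["p"] for t in T]; C=[t["rgb"].astype(int) for t in T]
# handle in img0
p=P[0][222:275,348:380]; m=(p[...,2]>0.03)&(p[...,2]<0.15)
q=p[m]; print("handle pts",len(q),np.round(q.min(0),3),np.round(q.max(0),3))
for v in range(224,274,4):
    r=P[0][v,346:382]; k=(r[:,2]>0.03)&(r[:,2]<0.15)
    if k.any(): print(v,np.where(k)[0][[0,-1]]+346,np.round(r[k].mean(0),3),np.round(r[k][:,2].max(),3),C[0][v,346:382][k].mean(0).round())
# hopper img2
p=P[2][190:230,320:365]; m=(p[...,2]>0.098)&(p[...,2]<0.116)&(p[...,0]<0.75)
q=p[m]; print("hopper",len(q),np.round(q.min(0),3),np.round(q.max(0),3)); print(cv2.minAreaRect((q[:,:2]*1000).astype(np.float32)))
# cheese img1, img2
for i in(1,2):
    c=C[i];m=(c[...,0]>150)&(c[...,1]>120)&(c[...,2]<110)&(P[i][...,0]>0.3)&(P[i][...,0]<.7)&(abs(P[i][...,1])<.15)
    q=P[i][m];print("cheese",i,len(q),np.round(q.min(0),3),np.round(q.max(0),3))
    t=q[q[:,2]>0.06];print(len(t)and(np.round(t.mean(0),3),cv2.minAreaRect((t[:,:2]*1000).astype(np.float32))))
# bowl rim
p=P[2];m=(p[...,2]>0.055)&(p[...,2]<0.072)&(np.hypot(p[...,0]-.5,p[...,1]-.22)<.13)
q=p[m];print("bowl",len(q));A=np.c_[2*q[:,:2],np.ones(len(q))];s=np.linalg.lstsq(A,(q[:,:2]**2).sum(1),rcond=None)[0];print(s[:2],np.sqrt(s[2]+s[0]**2+s[1]**2))
# red press arm
c=C[2];m=(c[...,0]>180)&(c[...,1]<60)&(c[...,2]<60);m[:, :310]=0;q=P[2][m];print("red",len(q),np.round(np.nanmin(q,0),3),np.round(np.nanmax(q,0),3)); u=np.argwhere(m);
for k in range(0,len(q),6): print(u[k],np.round(q[k],3),end=' ')
E
```

```text
handle pts 322 [ 0.355 -0.253  0.031] [ 0.434 -0.191  0.088]
236 [351 361] [ 0.424 -0.204  0.08 ] 0.086 [197. 190. 165.]
240 [354 364] [ 0.412 -0.212  0.079] 0.085 [200. 192. 168.]
244 [357 367] [ 0.399 -0.22   0.08 ] 0.085 [200. 193. 169.]
248 [360 370] [ 0.386 -0.228  0.08 ] 0.087 [200. 193. 169.]
252 [363 372] [ 0.374 -0.235  0.08 ] 0.085 [201. 194. 170.]
256 [364 372] [ 0.366 -0.238  0.072] 0.078 [138. 130. 111.]
260 [363 372] [ 0.364 -0.24   0.053] 0.06 [135. 127. 109.]
264 [365 370] [ 0.359 -0.242  0.04 ] 0.047 [132. 125. 106.]
hopper 174 [ 0.482 -0.193  0.098] [ 0.561 -0.122  0.115]
((521.989501953125, -152.31118774414062), (75.30657196044922, 59.590274810791016), 32.34453201293945)
cheese 1 1924 [ 0.3   -0.15  -0.002] [0.7   0.15  0.662]
(array([ 0.532, -0.027,  0.471]), ((499.98248291015625, -0.12725830078125), (399.03179931640625, 299.677001953125), 0.020452503114938736))
cheese 2 2184 [ 0.3   -0.15  -0.006] [0.699 0.15  0.663]
(array([ 0.512, -0.026,  0.479]), ((499.73052978515625, -0.12371826171875), (299.4031677246094, 399.227783203125), 89.98605346679688))
bowl 497
[0.49732312 0.20775667] 0.09463395739731269
red 128 [ 0.54  -0.143  0.131] [ 0.612 -0.092  0.193]
[159 327] [ 0.611 -0.106  0.19 ] [160 328] [ 0.609 -0.109  0.187] [161 327] [ 0.607 -0.107  0.186] [162 326] [ 0.604 -0.104  0.184] [163 325] [ 0.598 -0.101  0.185] [164 324] [ 0.598 -0.098  0.182] [165 323] [ 0.595 -0.096  0.18 ] [165 329] [ 0.602 -0.114  0.175] [166 329] [ 0.595 -0.113  0.178] [168 326] [ 0.592 -0.105  0.172] [169 327] [ 0.585 -0.108  0.174] [170 328] [ 0.586 -0.112  0.17 ] [171 328] [ 0.585 -0.112  0.167] [172 329] [ 0.582 -0.115  0.166] [181 334] [ 0.569 -0.133  0.143] [183 330] [ 0.56  -0.121  0.143] [184 330] [ 0.559 -0.121  0.14 ] [185 331] [ 0.557 -0.125  0.138] [186 332] [ 0.557 -0.128  0.134] [187 333] [ 0.553 -0.131  0.135] [188 334] [ 0.551 -0.134  0.132] [190 335] [ 0.544 -0.137  0.132]
```

```bash
python3 - <<'E'
from h import *
T=[np.load(f"/tmp/top{i}.npz") for i in range(3)]
P=[t["p"] for t in T]; C=[t["rgb"].astype(int) for t in T]
p=P[0][230:258,345:380]; q=p[(p[...,2]>0.079)&(p[...,2]<0.09)&(p[...,0]>.37)]
print("handle top",len(q),q.mean(0).round(4),cv2.minAreaRect((q[:,:2]*1000).astype(np.float32)))
d=np.linalg.svd(q[:,:2]-q[:,:2].mean(0),full_matrices=False)[2][0];print("yaw",np.degrees(np.arctan2(d[1],d[0])))
y=np.radians(32.2);R=np.array([[np.cos(y),np.sin(y)],[-np.sin(y),np.cos(y)]])
print("handle gx,gy", (R@q[:,:2].mean(0)), (q[:,:2]@R.T).min(0),(q[:,:2]@R.T).max(0))
p=P[2][185:232,318:366]; c=C[2][185:232,318:366]
m=(p[...,2]>0.102)&(p[...,2]<0.114)&(p[...,0]<0.75)&(c.min(-1)>100)
g=p[m][:,:2]@R.T
print("hopper g",len(g),g.min(0),g.max(0),np.percentile(g,[3,97],axis=0))
for v in range(18,46,3): print(v+185,[(int(1000*a) if a==a else 0) for a in p[v,:,2]][8:46:2])
for i in(1,2):
    c=C[i];pp=P[i];m=(c[...,0]>c[...,2]+50)&(c[...,1]>c[...,2]+40)&(pp[...,2]>0.015)&(pp[...,2]<0.08)&(pp[...,0]>.38)&(pp[...,0]<.56)&(pp[...,1]>-.13)&(pp[...,1]<.05)
    q=pp[m];t=q[q[:,2]>0.061];print("cheese",i,len(q),len(t),np.round(t.min(0),3),np.round(t.max(0),3),np.round(t.mean(0),3),cv2.minAreaRect((t[:,:2]*1000).astype(np.float32)))
    s=q[(q[:,2]<.055)];print(" side",np.round(s.min(0),3),np.round(s.max(0),3))
r=C[2];m=(r[...,0]>180)&(r[...,1]<60)&(r[...,2]<60);m[:,:310]=0;q=P[2][m];g=q[:,:2]@R.T;print("red g",g.min(0),g.max(0),g.mean(0),np.c_[g,q[:,2]][::12].round(3).tolist())
E
```

```text
handle top 148 [ 0.4013 -0.2215  0.0831] ((401.03570556640625, -221.49562072753906), (72.99132537841797, 20.09811019897461), 31.604549407958984)
yaw -147.0735140525969
handle gx,gy [ 0.22152572 -0.40131577] [ 0.18479409 -0.41131017] [ 0.25786565 -0.39099464]
hopper g 135 [ 0.32292901 -0.43685532] [ 0.38617436 -0.37722246] [[ 0.32695997 -0.43514753]
 [ 0.3839916  -0.37875562]]
203 [-2, -1, 110, 101, 92, 85, 87, 80, 77, 346, 98, 110, 105, 0, 0, 0, 0, 450, 63]
206 [1, 78, 88, 109, 104, 72, 70, 64, 69, 338, 90, 97, 102, 110, 2, 1, -3, 750, 754]
209 [0, 67, 76, 91, 104, 100, 69, 69, 70, 66, 105, 108, 752, 754, 756, 758, 759, 761, 760]
212 [43, 63, 68, 78, 87, 108, 750, 753, 755, 756, 757, 758, 760, 760, 761, 764, 763, 763, 763]
215 [35, 751, 753, 755, 758, 759, 759, 760, 761, 761, 763, 764, 764, 763, 765, 765, 766, 766, 766]
218 [759, 761, 761, 761, 761, 763, 764, 764, 765, 766, 766, 766, 766, 767, 768, 767, 767, 770, 769]
221 [764, 764, 765, 766, 766, 766, 767, 767, 767, 767, 768, 767, 767, 768, 769, 769, 769, 769, 770]
224 [766, 766, 766, 767, 768, 768, 768, 768, 768, 769, 769, 770, 770
[... 296 characters left out ...]
424 -0.015  0.067] ((425.53607177734375, -16.610998153686523), (34.30883026123047, 36.84934997558594), 54.43210220336914)
 side [ 0.402 -0.038  0.015] [0.484 0.008 0.055]
cheese 2 153 90 [ 0.403 -0.022  0.061] [0.449 0.006 0.072] [ 0.425 -0.01   0.067] ((426.6204528808594, -14.602514266967773), (31.048229217529297, 35.63037872314453), 57.831939697265625)
 side [ 0.401 -0.02   0.018] [0.423 0.006 0.053]
red g [nan nan] [nan nan] [nan nan] [[0.46, -0.415, 0.19], [0.457, -0.414, 0.186], [0.453, -0.404, 0.185], [0.453, -0.398, 0.18], [0.443, -0.413, 0.178], [0.438, -0.403, 0.174], [0.435, -0.406, 0.167], [0.411, -0.415, 0.143], [0.408, -0.4, 0.14], [0.403, -0.405, 0.134], [0.395, -0.407, 0.132]]
```

```bash
python3 -m handwheel '[[[57,-20,-10,0,0,-0.1,1],[115,-40,-20,0,0,-0.2,1],[172,-60,-30,0,0,-0.3,1],[230,-81,-40,0,0,-0.4,1],[287,-101,-40,0,0,-0.5,1],[345,-121,-40,0,0,-0.6,1],[402,-141,-40,0,0,-0.7,1],[433,-194,-40,0,0,-0.8,1],[464,-248,-40,0,0,-0.9,1],[495,-301,-40,0,0,-1.0,1]]]'
python3 - <<'E'
from h import *
o=bot.get_obs();p=o["ee_pos"];R=np.array(o["tcp_rot"]);print(o["joints"])
for t in([.232,-.56,.30],[.40,-.36,.30],[.425,-.0165,.20]): print(t,(R.T@(np.array(t)-p)*1000).round(1))
E
```

```text
time: 3.45
ee_pos: [-0.0073, -0.5846, 0.3064]
tcp_rot: [[1.0, -0.012, 0.001], [-0.012, -1.0, 0.0], [0.001, -0.0, -1.0]]
force: [0.0, -0.8, -1.1]
width: 1.001
grip_force: 0.0
[-1.71866190e+00  8.77413692e-02  1.54477440e+00  9.27192065e-04
  1.50958251e+00 -1.35553460e-01]
[0.232, -0.56, 0.3] [239.  -27.6   6.6]
[0.4, -0.36, 0.3] [ 404.5 -229.6    6.9]
[0.425, -0.0165, 0.2] [ 425.1 -573.4  107. ]
```

```bash
python3 -m handwheel '[[[60,-7,0,0,0,-0.1,1],[120,-14,0,0,0,-0.2,1],[180,-21,0,0,0,-0.3,1],[239,-28,0,0,0,-0.4,1],[279,-76,0,0,0,-0.5,1],[319,-125,0,0,0,-0.6,1],[358,-174,0,0,0,-0.7,1],[398,-222,0,0,0,-0.8,1],[408,-280,0,0,0,-0.9,1],[412,-335,0,0,0,-0.96,0.75]]]'
python3 - <<'E'
from h import *
o=bot.get_obs();p=o["ee_pos"];R=np.array(o["tcp_rot"])
for t in([.425,-.0165,.30],[.425,-.0165,.12],[.425,-.0165,.068]): print(t,(R.T@(np.array(t)-p)*1000).round(1))
print(np.degrees(np.arctan2(R[1,1],R[0,1])))
c=cam("top"); np.savez("/tmp/top3.npz",p=cloud(c),rgb=c["pixels"])
P=cloud(c);c=c["pixels"].astype(int)
m=(c[...,0]>c[...,2]+50)&(c[...,1]>c[...,2]+40)&(P[...,2]>0.061)&(P[...,2]<0.08)&(P[...,0]>.38)&(P[...,0]<.5)&(P[...,1]>-.13)&(P[...,1]<.05)
t=P[m]
if len(t)>5: print(len(t),cv2.minAreaRect((t[:,:2]*1000).astype(np.float32)))
E
```

```text
time: 4.7
ee_pos: [0.4076, -0.2543, 0.3062]
tcp_rot: [[0.584, 0.812, 0.0], [0.812, -0.584, 0.001], [0.001, -0.001, -1.0]]
force: [0.3, 0.5, 0.3]
width: 0.948
grip_force: 0.0
[0.425, -0.0165, 0.3] [ 203.2 -124.7    6.5]
[0.425, -0.0165, 0.12] [ 203.  -124.6  186.5]
[0.425, -0.0165, 0.068] [ 202.9 -124.5  238.5]
-35.70322170503701
132 ((425.9156799316406, -16.647340774536133), (34.380943298339844, 38.620643615722656), 53.615455627441406)
```

```bash
python3 -m handwheel '[[[52,-31,10,0,0,0,0.75],[102,-62,60,0,0,0,0.75],[152,-93,100,0,0,0,0.75],[203,-125,140,0,0,0,0.75],[203,-125,185,0,0,0,0.75],[203,-125,215,0,0,0,0.75],[203,-125,238,0,0,0,0.75],[203,-125,238,0,0,0,0.75],[203,-125,238,0,0,0,0],[203,-125,238,0,0,0,0]]]' 15
python3 -m handwheel '[[[0,0,0,0,0,0,0],[0,0,0,0,0,0,0],[0,0,0,0,0,0,0],[0,0,0,0,0,0,0]]]'
```

```text
time: 6.0
ee_pos: [0.4263, -0.0213, 0.07]
tcp_rot: [[0.59, 0.808, 0.003], [0.808, -0.59, -0.001], [0.001, 0.003, -1.0]]
force: [0.3, -0.3, 0.5]
width: 0.605
grip_force: 0.0
time: 6.5
ee_pos: [0.4255, -0.0214, 0.069]
tcp_rot: [[0.59, 0.807, 0.001], [0.807, -0.59, -0.0], [0.0, 0.001, -1.0]]
force: [-0.8, 0.8, 4.9]
width: 0.392
grip_force: 14.9
```

```bash
python3 -m handwheel '[[[0,0,-40,0,0,0,0],[0,0,-100,0,0,0,0],[0,0,-160,0,0,0,0],[0,0,-180,0,0,0,0],[0,0,-180,0,0,0,0],[0,0,-180,0,0,0,0]]]'
python3 - <<'E'
from h import *
c=cam("top"); cv2.imwrite("pics/top4.png",cv2.resize(c["pixels"][130:330,200:420,::-1],None,fx=3,fy=3,interpolation=cv2.INTER_CUBIC)); np.savez("/tmp/top4.npz",p=cloud(c),rgb=c["pixels"])
o=bot.get_obs();print(o["ee_pos"],o["width"],o["grip_force"])
E
```

```text
time: 7.25
ee_pos: [0.4242, -0.0211, 0.2467]
tcp_rot: [[0.59, 0.807, -0.003], [0.807, -0.59, 0.001], [-0.001, -0.003, -1.0]]
force: [-0.9, 0.3, -1.2]
width: 0.393
grip_force: 14.8
[ 0.42405971 -0.02103849  0.24638669] 0.3930721707797582 14.826443326310255
```

View pics/top4.png

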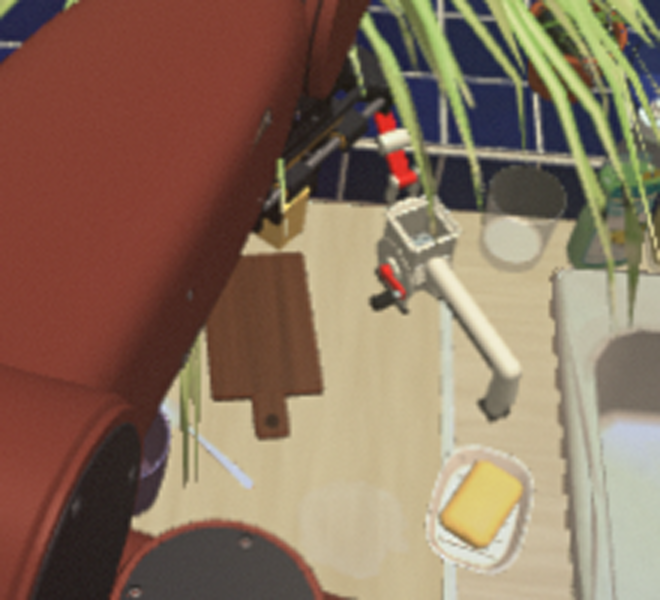

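The cheese hangs in the fingers at crop (285,215) (scale 3, offset (200,130)). The whole grater is now visible: hopper mouth centre at (423,225), handle from (435,265) to (510,370), heel at (495,405), crank at (390,285) and the open red arm at (395,150).

```bash
python3 - <<'E'
from h import *
d=np.load("/tmp/top4.npz");P=d["p"];C=d["rgb"].astype(int)
p=P[205:265,335:380].reshape(-1,3);q=p[(p[:,2]>.079)&(p[:,2]<.09)]
# handle top
w=q[(q[:,0]<.46)]
L=cv2.fitLine(w[:,:2].astype(np.float32),cv2.DIST_HUBER,0,.01,.01).ravel();yaw=np.arctan2(L[1],L[0]);yaw%=np.pi
r=cv2.minAreaRect((w[:,:2]*1000).astype(np.float32));print("handle",len(w),w.mean(0),np.degrees(yaw),r)
for yd in(np.degrees(yaw),30.5):
    y=np.radians(yd);R=np.array([[np.cos(y),np.sin(y)],[-np.sin(y),np.cos(y)]])
    p=P[188:225,322:358];k=(p[...,2]>.100)&(p[...,2]<.116);c=C[188:225,322:358]
    g=p[k][:,:2]@R.T;print("hop",yd,k.sum(),np.percentile(g,[2,98],axis=0).round(4).tolist(),np.percentile(g,[2,98],axis=0).mean(0))
    print("handle g",(w[:,:2].mean(0)@R.T),np.percentile(w[:,:2]@R.T,[2,98],axis=0).round(4).tolist())
    c=C;m=(c[...,0]>180)&(c[...,1]<70)&(c[...,2]<70);m[:,:310]=0;m[200:]=0;q=P[m];q=q[np.isfinite(q[:,0])&(q[:,0]<.7)];g=q[:,:2]@R.T
    for z in(.135,.15,.165,.18): 
        s=abs(q[:,2]-z)<.008
        if s.any(): print("red",z,np.c_[g,q[:,2]][s].mean(0))
k2=(P[188:225,322:358,2]>.1)&(P[188:225,322:358,2]<.116);q=P[188:225,322:358][k2];print(cv2.minAreaRect((q[:,:2]*1000).astype(np.float32)))
# cheese
c=C;m=(c[...,0]>c[...,2]+50)&(c[...,1]>c[...,2]+40)&(P[...,2]>.15)&(P[...,2]<.28);m[:,:280]=0;m[:,310:]=0;m[:185]=0;m[215:]=0
q=P[m];print("cheese",len(q),q.min(0),q.max(0))
E
```

```text
handle 229 [ 0.40923914 -0.21647584  0.08292887] 31.073893 ((412.6829833984375, -214.73806762695312), (114.62320709228516, 21.204723358154297), 30.301132202148438)
hop 31.073893 192 [[0.3302, -0.428], [0.4024, -0.372]] [ 0.3663035  -0.40000046]
handle g [ 0.23878178 -0.39663802] [[0.1875, -0.4071], [0.293, -0.3877]]
red 0.135 [ 0.40650009 -0.40019305  0.13605192]
red 0.15 [ 0.41715032 -0.39841448  0.14485892]
red 0.165 [ 0.44388235 -0.39882996  0.16729811]
red 0.18 [ 0.44868866 -0.39682872  0.17260336]
hop 30.5 192 [[0.3341, -0.4242], [0.4063, -0.3684]] [ 0.37017724 -0.39629493]
handle g [ 0.24274259 -0.39422646] [[0.1915, -0.4049], [0.2969, -0.3853]]
red 0.135 [ 0.41048809 -0.39610142  0.13605192]
red 0.15 [ 0.42111997 -0.39421627  0.14485892]
red 0.165 [ 0.44785482 -0.39436397  0.16729811]
red 0.18 [ 0.45264084 -0.3923147   0.17260336]
((521.1851196289062, -152.8556671142578), (76.1170654296875, 57.68693161010742), 29.74652671813965)
cheese 133 [ 0.40122291 -0.03902275  0.19073981] [ 0.43123866 -0.00329133  0.24780203]
```

```bash
python3 - <<'E'
from h import *
d=np.load("/tmp/top4.npz");cv2.imwrite("pics/hop.png",cv2.resize(d["rgb"][185:235,315:375,::-1],None,fx=12,fy=12,interpolation=cv2.INTER_CUBIC))
E
```

```text
(no output)
```

View pics/hop.png

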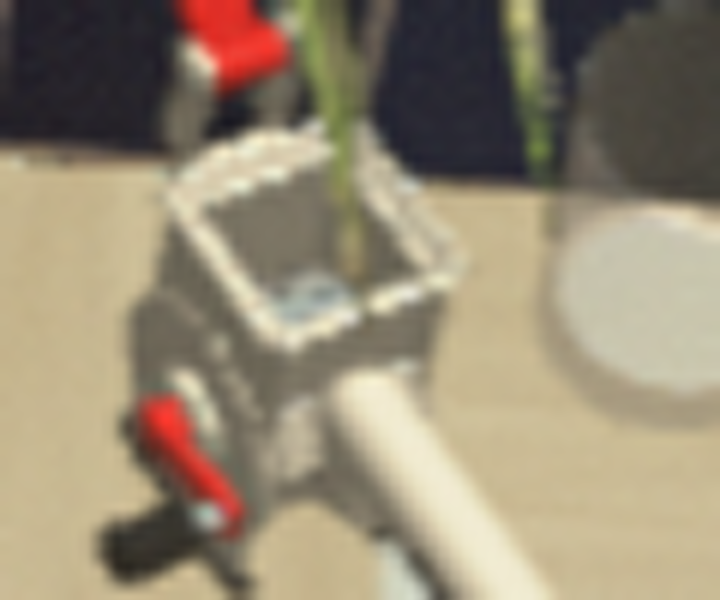

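The rim's outer corners in this crop (12x, offset (315,185)) lie at left (170,185), bottom (287,345), right (465,260) and top (345,125). The inner corners are at (205,205), (280,325), (430,270) and (340,145).

```bash
cat >> h.py <<'E'
def ray(c,uv,z):
    K=np.array([[c["fx"],0,c["cx"]],[0,c["fy"],c["cy"]],[0,0,1]])
    p=cv2.undistortPoints(np.array(uv,float).reshape(-1,1,2),K,np.array(c["D"],float))[:,0]
    d=np.c_[p[:,0],-p[:,1],-np.ones(len(p))]@np.array(c["rotation"]).T
    o=np.array(c["xyz"]);return o+d*((z-o[2])/d[:,2])[:,None]
E
python3 - <<'E'
from h import *
c=cam("top")
y=np.radians(30.5);R=np.array([[np.cos(y),np.sin(y)],[-np.sin(y),np.cos(y)]])
for n,k in(("out",[(170,185),(287,345),(465,260),(345,125)]),("in",[(205,205),(280,325),(430,270),(340,145)])):
    p=ray(c,np.array(k)/12+[314.54,184.54],.108)[:,:2]
    e=np.roll(p,-1,0)-p
    print(n,p.round(4).tolist(),"mean",p.mean(0),"g",p.mean(0)@R.T,"len",np.linalg.norm(e,axis=1),"ang",np.degrees(np.arctan2(e[:,1],e[:,0])), "\n g", (p@R.T).round(4).tolist())
h=ray(c,np.array([[255,62]])/12+[314.54,184.54],.130)[:,:2];print("hinge g",h@R.T)
E
```

```text
out [[0.5245, -0.1217], [0.4784, -0.1503], [0.5088, -0.1937], [0.5481, -0.1648]] mean [ 0.5149481 -0.1576444] g [ 0.36368372 -0.39718692] len [0.05418449 0.05290001 0.0487516  0.04916943] ang [-148.14079101  -54.99601955   36.23971799  118.74259843] 
 g [[0.3901, -0.3711], [0.3359, -0.3724], [0.3401, -0.4251], [0.3886, -0.4202]]
in [[0.5191, -0.1304], [0.4843, -0.1487], [0.5048, -0.1851], [0.5416, -0.1635]] mean [ 0.51244172 -0.15691013] g [ 0.36189682 -0.39528217] len [0.03936463 0.04180992 0.04260855 0.04007603] ang [-152.28986705  -60.57532301   30.35066693  124.08481377] 
 g [[0.3811, -0.3758], [0.3418, -0.3739], [0.341, -0.4157], [0.3836, -0.4158]]
hinge g [[ 0.40076134 -0.39808646]]
```

```bash
python3 - <<'E'
from h import *
d=np.load("/tmp/top4.npz");P=d["p"];C=d["rgb"].astype(int)
o=bot.get_obs();R=np.array(o["tcp_rot"]);p=o["ee_pos"];print(p,np.degrees(np.arctan2(R[1,1],R[0,1])))
c=C;m=(c[...,0]>c[...,2]+40)&(c[...,1]>c[...,2]+25)&(P[...,2]>.15)&(P[...,2]<.28);m[:,:280]=0;m[:,312:]=0;m[:185]=0;m[218:]=0
t=(P[m]-p)@R
print(len(t),np.percentile(t,[0,2,98,100],axis=0).round(4).tolist())
for z in(-.002,.005,.015,.03,.045): 
    s=t[abs(t[:,2]-z)<.004]; 
    if len(s): print(z,len(s),s[:,0].min().round(4),s[:,0].max().round(4),s[:,1].min().round(4),s[:,1].max().round(4))
E
```

```text
[ 0.42405897 -0.02101939  0.24642534] -36.154910668881136
154 [[-0.0132, -0.0215, -0.0013], [-0.0129, -0.0201, 0.0005], [0.0079, 0.0154, 0.0535], [0.0113, 0.0212, 0.0557]]
-0.002 8 -0.0121 -0.0083 -0.0135 0.0069
0.005 21 -0.0124 -0.0082 -0.0157 0.0212
0.015 16 -0.0125 -0.0102 -0.0172 0.0155
0.03 24 -0.0129 0.0079 -0.0192 0.0136
0.045 29 -0.0129 0.0085 -0.0215 0.0146
```

```bash
python3 -m handwheel '[[[-16,38,0,0,0,0.1,0],[-31,76,0,0,0,0.2,0],[-47,114,0,0,0,0.3,0],[-62,152,0,0,0,0.4075,0],[-62,152,20,0,0,0.4075,0],[-62,152,40,0,0,0.4075,0],[-62,152,40,0,0,0.4075,0],[-62,152,40,0,0,0.4075,0]]]'
python3 - <<'E'
from h import *
c=cam("top"); cv2.imwrite("pics/top5.png",cv2.resize(c["pixels"][150:250,280:400,::-1],None,fx=6,fy=6,interpolation=cv2.INTER_CUBIC)); np.savez("/tmp/top5.npz",p=cloud(c),rgb=c["pixels"])
o=bot.get_obs();R=np.array(o["tcp_rot"]);p=o["ee_pos"]; print(p,np.degrees(np.arctan2(R[1,1],R[0,1])),R[:,2],(R.T@(np.array([.5097,-.161,p[2]])-p)*1000).round(1))
E
```

```text
time: 8.35
ee_pos: [0.5112, -0.1609, 0.2084]
tcp_rot: [[0.862, 0.508, -0.001], [0.508, -0.862, 0.0], [-0.0, -0.001, -1.0]]
force: [1.3, -0.3, -0.3]
width: 0.394
grip_force: 14.8
[ 0.51159197 -0.16103038  0.20905355] -59.48972332589335 [ 5.73562493e-04 -2.84807445e-04 -9.99999795e-01] [-1.6 -1.  -0. ]
```

View pics/top5.png

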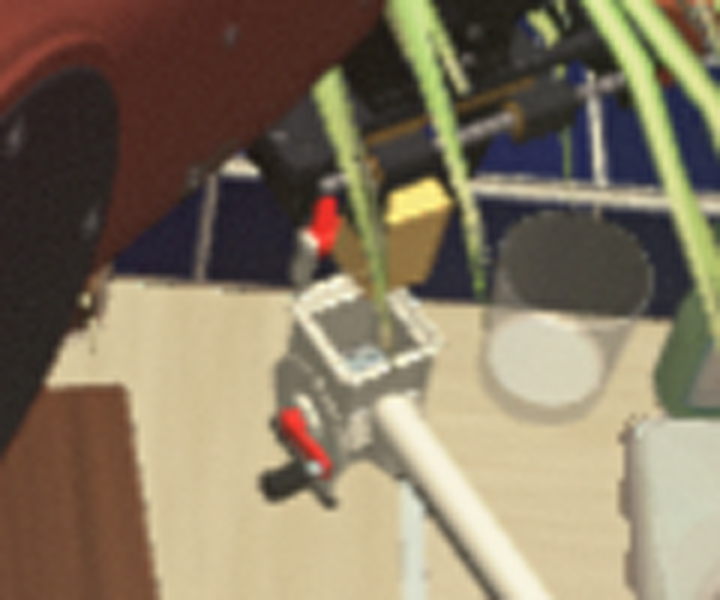

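The cheese hangs above and behind the mouth in this view (crop (405,235)), with the hopper mouth at (368,330) and nothing touching. I'll check alignment in the grater's axes by depth.

```bash
python3 - <<'E'
from h import *
d=np.load("/tmp/top5.npz");P=d["p"];C=d["rgb"].astype(int)
y=np.radians(30.5);R=np.array([[np.cos(y),np.sin(y)],[-np.sin(y),np.cos(y)]])
c=C;m=(c[...,0]>c[...,2]+40)&(c[...,1]>c[...,2]+20)&(P[...,2]>.14)&(P[...,2]<.24);m[:,:330]=0;m[:,360:]=0;m[:175]=0;m[203:]=0
q=P[m];g=np.c_[q[:,:2]@R.T,q[:,2]];print(len(g))
for z in(.16,.17,.18,.19,.2,.205,.21):
    s=g[abs(g[:,2]-z)<.005]
    if len(s): print(z,len(s),np.percentile(s[:,0],[5,50]).round(4),np.percentile(s[:,1],[0,5,95,100]).round(4))
E
```

```text
202
0.16 34 [0.3466 0.3489] [-0.4124 -0.4059 -0.3782 -0.3779]
0.17 34 [0.347  0.3538] [-0.4119 -0.4088 -0.3785 -0.3782]
0.18 22 [0.346  0.3483] [-0.4115 -0.4102 -0.3797 -0.3796]
0.19 21 [0.3445 0.347 ] [-0.4138 -0.4099 -0.3867 -0.386 ]
0.2 32 [0.346 0.348] [-0.4192 -0.4157 -0.3797 -0.3728]
0.205 57 [0.3468 0.3522] [-0.4169 -0.4158 -0.3827 -0.3717]
0.21 46 [0.3473 0.3528] [-0.4169 -0.4151 -0.3764 -0.3717]
```

```bash
python3 -m handwheel '[[[-2,0,0,0,0,0,0],[-2,0,20,0,0,0,0],[-2,0,40,0,0,0,0],[-2,0,50,0,0,0,0],[-2,0,58,0,0,0,0],[-2,0,58,0,0,0,0]]]'
python3 -m handwheel '[[[0,0,6,0,0,0,0],[0,0,12,0,0,0,0],[0,0,18,0,0,0,0],[0,0,18,0,0,0,0]]]'
```

```text
time: 9.15
ee_pos: [0.5095, -0.162, 0.1504]
tcp_rot: [[0.862, 0.508, -0.0], [0.508, -0.862, 0.0], [-0.0, -0.0, -1.0]]
force: [0.6, 0.8, -1.0]
width: 0.393
grip_force: 14.8
time: 9.65
ee_pos: [0.5091, -0.1618, 0.1317]
tcp_rot: [[0.862, 0.507, -0.001], [0.507, -0.862, 0.001], [-0.001, -0.001, -1.0]]
force: [-0.4, 0.1, -1.1]
width: 0.394
grip_force: 14.8
```

```bash
python3 -m handwheel '[[[0,0,3,0,0,0,0],[0,0,5,0,0,0,0],[0,0,5,0,0,0,0]]]'
python3 -m handwheel '[[[0,0,0,0,0,0,0.5],[0,0,0,0,0,0,0.6],[0,0,0,0,0,0,0.6],[0,0,-20,0,0,0,0.6],[0,0,-60,0,0,0,0.6],[0,0,-100,0,0,0,0.6],[0,0,-100,0,0,0,0.6]]]'
python3 - <<'E'
from h import *
c=cam("top"); cv2.imwrite("pics/top6.png",cv2.resize(c["pixels"][150:250,280:400,::-1],None,fx=6,fy=6,interpolation=cv2.INTER_CUBIC)); np.savez("/tmp/top6.npz",p=cloud(c),rgb=c["pixels"])
P=cloud(c);C=c["pixels"].astype(int)
y=np.radians(30.5);R=np.array([[np.cos(y),np.sin(y)],[-np.sin(y),np.cos(y)]])
m=(C[...,0]>C[...,2]+40)&(C[...,1]>C[...,2]+25)&(P[...,2]>.105)&(P[...,2]<.15);m[:,:325]=0;m[:,360:]=0;m[:175]=0;m[225:]=0
q=P[m];g=np.c_[q[:,:2]@R.T,q[:,2]];print(len(g),np.percentile(g,[2,50,98],axis=0).round(4))
t=g[g[:,2]>np.percentile(g[:,2],60)];print(t.mean(0))
E
```

```text
time: 10.02
ee_pos: [0.5095, -0.162, 0.1274]
tcp_rot: [[0.862, 0.507, -0.0], [0.507, -0.862, 0.0], [-0.0, -0.0, -1.0]]
force: [0.7, 0.7, 0.1]
width: 0.394
grip_force: 14.8
time: 10.9
ee_pos: [0.5118, -0.1631, 0.2319]
tcp_rot: [[0.862, 0.507, 0.007], [0.508, -0.862, -0.003], [0.004, 0.007, -1.0]]
force: [-0.7, -0.8, 0.5]
width: 0.605
grip_force: 0.0
184 [[ 0.3421 -0.4246  0.1058]
 [ 0.3576 -0.3888  0.1226]
 [ 0.3947 -0.3721  0.1299]]
[ 0.36193159 -0.3939184   0.12665194]
```

View pics/top6.png

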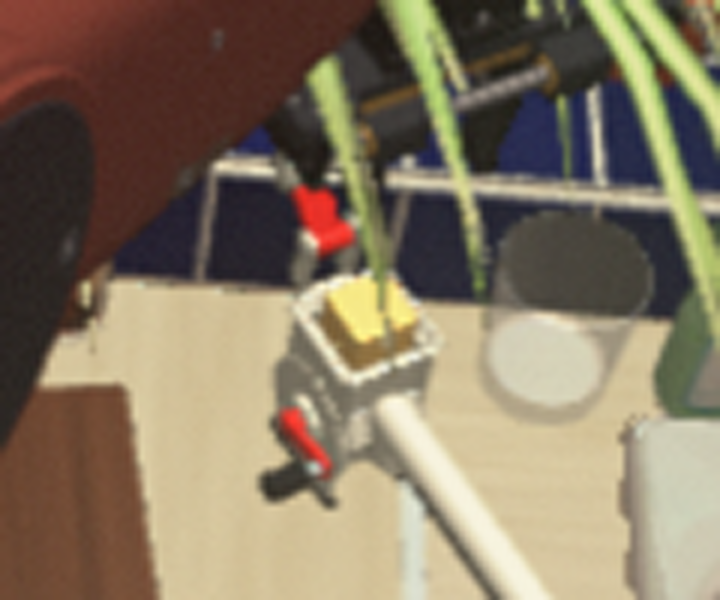

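Block seated: top at crop (370,310), measured 126 mm high and centred in the hopper, with the fingers well clear above it. Next I straddle the press arm's tab, grip it lightly and swing it over its arc.

```bash
python3 -m handwheel '[[[40,-2,0,0,0,0,0.6],[90,-2,0,0,0,0,0.6],[102,-2,0,0,0,0,0.6],[102,-2,0,0,0,0,0.6],[102,-2,0,0,0,0,0.6]]]'
python3 - <<'E'
from h import *
o=bot.get_obs();y=np.radians(30.5);R=np.array([[np.cos(y),np.sin(y)],[-np.sin(y),np.cos(y)]]);print("tcp g",R@o["ee_pos"][:2],o["ee_pos"][2])
c=cam("top");P=cloud(c);C=c["pixels"].astype(int)
m=(C[...,0]>150)&(C[...,1]<80)&(C[...,2]<80)&(P[...,2]>.12)&(P[...,2]<.205)&(P[...,0]>.5)&(P[...,0]<.68)&(P[...,1]<-.06)&(P[...,1]>-.2)
q=P[m];g=np.c_[q[:,:2]@R.T,q[:,2]];print(len(g));
for z in np.arange(.13,.2,.01):
    s=g[abs(g[:,2]-z)<.005]
    if len(s):print(z.round(3),len(s),s.mean(0).round(4),s[:,1].min().round(4),s[:,1].max().round(4))
E
```

```text
time: 11.58
ee_pos: [0.5953, -0.109, 0.2268]
tcp_rot: [[0.862, 0.507, -0.002], [0.507, -0.862, 0.0], [-0.001, -0.001, -1.0]]
force: [-0.3, -0.9, 0.4]
width: 0.602
grip_force: 0.0
tcp g [ 0.45760506 -0.39607159] 0.2267624045817107
153
0.13 23 [ 0.4049 -0.3962  0.1327] -0.4051 -0.3866
0.14 30 [ 0.4149 -0.3946  0.1396] -0.4032 -0.3866
0.15 10 [ 0.4218 -0.3943  0.1472] -0.4004 -0.3889
0.16 7 [ 0.4454 -0.3957  0.1632] -0.4031 -0.3877
0.17 27 [ 0.4508 -0.3955  0.1698] -0.4036 -0.3877
0.18 36 [ 0.4609 -0.3941  0.1797] -0.4059 -0.3834
0.19 19 [ 0.4681 -0.3958  0.1881] -0.4055 -0.3855
```

```bash
python3 -m handwheel '[[[2,0,20,0,0,0,0.6],[2,0,40,0,0,0,0.6],[2,0,46,0,0,0,0.6],[2,0,46,0,0,0,0.6],[2,0,46,0,0,0,0],[2,0,46,0,0,0,0],[2,0,46,0,0,0,0],[2,0,46,0,0,0,0],[2,0,46,0,0,0,0]]]' 5
```

```text
time: 12.75
ee_pos: [0.5984, -0.1074, 0.1819]
tcp_rot: [[0.862, 0.508, 0.001], [0.508, -0.862, 0.0], [0.001, 0.0, -1.0]]
force: [-0.1, 0.7, 1.9]
width: 0.3
grip_force: 5.0
```

```bash
python3 -m handwheel '[[[-12.5,0,-11,0,0,0,0],[-30,0,-21,0,0,0,0],[-50,0,-26,0,0,0,0],[-70,0,-26,0,0,0,0],[-89,0,-21,0,0,0,0],[-107,0,-12,0,0,0,0],[-122,0,2,0,0,0,0],[-131,0,15,0,0,0,0],[-136,0,26,0,0,0,0],[-136,0,26,0,0,0,0]]]'
python3 - <<'E'
from h import *
c=cam("top"); cv2.imwrite("pics/top7.png",cv2.resize(c["pixels"][150:250,280:400,::-1],None,fx=6,fy=6,interpolation=cv2.INTER_CUBIC))
E
```

```text
time: 14.0
ee_pos: [0.4801, -0.1764, 0.1543]
tcp_rot: [[0.862, 0.507, -0.002], [0.507, -0.862, 0.001], [-0.001, -0.002, -1.0]]
force: [-0.7, -1.1, -1.2]
width: 0.297
grip_force: 5.0
```

View pics/top7.png

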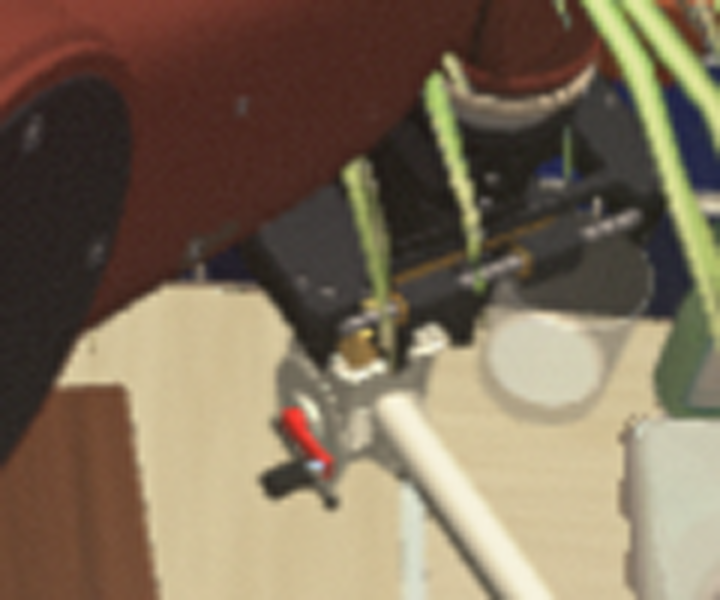

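The grater has not moved (crank still at crop (305,440)), and the tab is still gripped at 26 mm as it comes down. I continue down until it bears on the block.

```bash
python3 -m handwheel '[[[-1,0,4,0,0,0,0],[-2,0,8,0,0,0,0],[-2,0,10,0,0,0,0],[-2,0,10,0,0,0,0]]]'
python3 -m handwheel '[[[0,0,2,0,0,0,0],[0,0,4,0,0,0,0],[0,0,4,0,0,0,0]]]'
```

```text
time: 14.55
ee_pos: [0.4793, -0.1774, 0.1453]
tcp_rot: [[0.862, 0.508, -0.0], [0.508, -0.862, 0.0], [-0.0, -0.0, -1.0]]
force: [-1.2, -0.0, -0.3]
width: 0.3
grip_force: 5.0
time: 14.92
ee_pos: [0.4793, -0.178, 0.1421]
tcp_rot: [[0.862, 0.508, 0.0], [0.508, -0.862, -0.001], [-0.0, 0.001, -1.0]]
force: [-2.7, -1.7, 4.7]
width: 0.3
grip_force: 5.0
```

```bash
python3 -m handwheel '[[[0,0,1.5,0,0,0,0],[0,0,1.5,0,0,0,0],[0,0,1.5,0,0,0,0],[0,0,0,0,0,0,0.5],[0,0,0,0,0,0,0.55],[0,0,-30,0,0,0,0.55],[0,0,-80,0,0,0,0.55],[0,0,-100,0,0,0,0.55],[0,0,-100,0,0,0,0.55]]]'
python3 - <<'E'
from h import *
c=cam("top"); cv2.imwrite("pics/top8.png",cv2.resize(c["pixels"][150:270,280:400,::-1],None,fx=5,fy=5,interpolation=cv2.INTER_CUBIC))
o=bot.get_obs();y=np.radians(30.5);R=np.array([[np.cos(y),np.sin(y)],[-np.sin(y),np.cos(y)]]);print("tcp g",R@o["ee_pos"][:2],o["ee_pos"][2])
P=cloud(c);C=c["pixels"].astype(int)
m=(C[...,0]>150)&(C[...,1]<80)&(C[...,2]<80)&(P[...,2]>.12)&(P[...,2]<.225)&(P[...,0]>.42)&(P[...,0]<.68)&(P[...,1]<-.06)&(P[...,1]>-.25)
q=P[m];g=np.c_[q[:,:2]@R.T,q[:,2]];print(len(g));
for x in np.arange(.3,.42,.01):
    s=g[abs(g[:,0]-x)<.005]
    if len(s):print(x.round(3),len(s),s.mean(0).round(4))
p=P[205:265,335:380].reshape(-1,3);w=p[(p[:,2]>.079)&(p[:,2]<.09)&(p[:,0]<.46)]
L=cv2.fitLine(w[:,:2].astype(np.float32),cv2.DIST_HUBER,0,.01,.01).ravel();print("handle",len(w),w.mean(0),np.degrees(np.arctan2(L[1],L[0]))%180,(w[:,:2].mean(0)@R.T))
E
```

```text
time: 16.05
ee_pos: [0.4804, -0.1779, 0.2433]
tcp_rot: [[0.862, 0.508, 0.004], [0.508, -0.862, -0.002], [0.002, 0.003, -1.0]]
force: [0.1, -0.0, 0.1]
width: 0.548
grip_force: 0.0
tcp g [ 0.32308034 -0.3962787 ] 0.2414834643203817
111
0.31 10 [ 0.3133 -0.3949  0.1525]
0.32 24 [ 0.3197 -0.3948  0.1525]
0.33 18 [ 0.33   -0.3947  0.1506]
0.34 10 [ 0.3399 -0.3956  0.1482]
0.35 10 [ 0.3477 -0.3992  0.147 ]
0.37 3 [ 0.373  -0.3906  0.1419]
0.38 11 [ 0.381  -0.3934  0.1392]
0.39 15 [ 0.3908 -0.3951  0.1383]
0.4 10 [ 0.4004 -0.3947  0.1353]
handle 228 [ 0.40932461 -0.21639361  0.08291405] 31.21785 [ 0.24285796 -0.39419899]
```

View pics/top8.png

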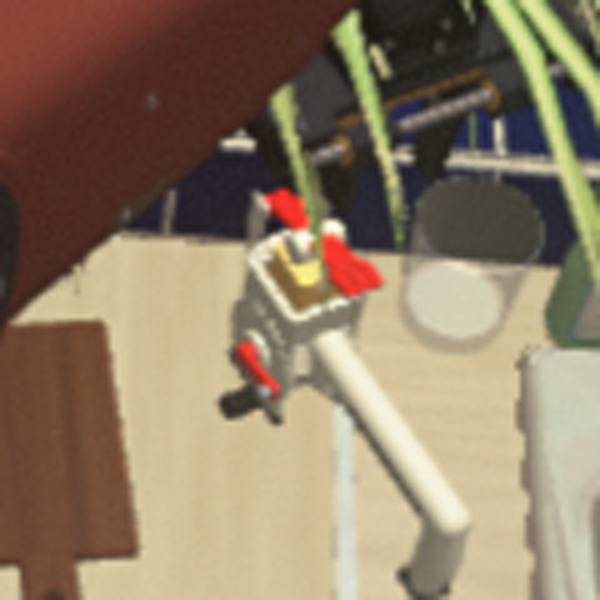

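The arm lies shut on the block (tab at crop (355,270)), with slope 0.20 measured along it, and the grater is in the same place: its handle runs from (335,350) to (450,515). Next I grasp the handle.

```bash
python3 -m handwheel '[[[-50,0,0,0,0,0,0.6],[-65,0,0,0,0,0,0.6],[-65,0,40,0,0,0,0.6],[-65,0,90,0,0,0,0.6],[-65,0,90,0,0,0,0.6],[-65,0,90,0,0,0,0.6]]]'
python3 - <<'E'
from h import *
o=bot.get_obs();y=np.radians(30.5);R=np.array([[np.cos(y),np.sin(y)],[-np.sin(y),np.cos(y)]]);print("tcp g",R@o["ee_pos"][:2],o["ee_pos"][2])
E
```

```text
time: 16.85
ee_pos: [0.4238, -0.2107, 0.1524]
tcp_rot: [[0.862, 0.507, 0.0], [0.507, -0.862, 0.0], [0.0, 0.0, -1.0]]
force: [-0.4, -0.5, 0.9]
width: 0.6
grip_force: 0.0
tcp g [ 0.25822372 -0.39660623] 0.15240971532787392
```

```bash
python3 -m handwheel '[[[0,0,40,0,0,0,0.6],[0,0,70,0,0,0,0.6],[0,0,85,0,0,0,0.6],[0,0,85,0,0,0,0.6],[0,0,85,0,0,0,0],[0,0,85,0,0,0,0],[0,0,85,0,0,0,0],[0,0,85,0,0,0,0],[0,0,85,0,0,0,0]]]' 20
python3 -m handwheel '[[[0,0,0,0,0,0,0],[0,0,0,0,0,0,0],[0,0,0,0,0,0,0]]]' 60
python3 -m handwheel '[[[0,0,-5,0,0,0,0],[0,0,-10,0,0,0,0],[0,0,-20,0,0,0,0],[0,0,-20,0,0,0,0]]]'
python3 - <<'E'
from h import *
c=cam("top");P=cloud(c);p=P[180:235,315:365].reshape(-1,3)
y=np.radians(30.5);R=np.array([[np.cos(y),np.sin(y)],[-np.sin(y),np.cos(y)]])
C=c["pixels"].astype(int).reshape(420,560,3)[180:235,315:365].reshape(-1,3)
m=(C[:,0]>150)&(C[:,1]<80)&(C[:,2]<80)&(p[:,2]>.12)&(p[:,2]<.2);q=p[m];g=np.c_[q[:,:2]@R.T,q[:,2]]
if len(g)>3: print(len(g),np.polyfit(g[:,0],g[:,2],1),g[:,0].min(),g[:,0].max(),g.mean(0))
E
```

```text
time: 17.98
ee_pos: [0.4235, -0.2107, 0.0669]
tcp_rot: [[0.862, 0.507, 0.0], [0.507, -0.862, -0.0], [0.0, 0.0, -1.0]]
force: [-0.8, 0.8, 3.5]
width: 0.251
grip_force: 20.0
time: 18.35
ee_pos: [0.4235, -0.2107, 0.0669]
tcp_rot: [[0.862, 0.507, 0.0], [0.507, -0.862, -0.0], [0.0, 0.0, -1.0]]
force: [-2.1, 0.8, 6.1]
width: 0.245
grip_force: 60.0
time: 18.85
ee_pos: [0.4239, -0.211, 0.0876]
tcp_rot: [[0.862, 0.508, 0.002], [0.508, -0.862, -0.001], [0.001, 0.002, -1.0]]
force: [-0.3, 0.8, -3.2]
width: 0.248
grip_force: 60.0
```

```bash
python3 -m handwheel '[[[0,0,-30,0,0,0,0],[0,0,-65,0,0,0,0],[0,0,-100,0,0,0,0],[0,0,-125,0,0,0,0],[0,0,-125,0,0,0,0]]]'
python3 -m handwheel '[[[10,-10,0,0,0,-0.05,0],[32,-33,0,0,0,-0.15,0],[58,-61,0,0,0,-0.27,0],[86,-90,0,0,0,-0.4,0],[114,-120,0,0,0,-0.53,0],[142,-149,0,0,0,-0.66,0],[170,-178,0,0,0,-0.79,0],[194,-203,0,0,0,-0.9,0],[213,-223,0,0,0,-0.99,0],[223,-234,0,0,0,-1.04,0]]]'
python3 -m handwheel '[[[0,0,0,0,0,0,0],[0,0,0,0,0,0,0],[0,0,0,0,0,0,0]]]'
python3 - <<'E'
from h import *
c=cam("top");cv2.imwrite("pics/top9.png",cv2.resize(c["pixels"][130:310,130:350,::-1],None,fx=3.2,fy=3.2,interpolation=cv2.INTER_CUBIC))
np.savez("/tmp/top9.npz",p=cloud(c),rgb=c["pixels"])
E
```

```text
time: 19.52
ee_pos: [0.4244, -0.2114, 0.2135]
tcp_rot: [[0.862, 0.507, 0.004], [0.508, -0.862, -0.003], [0.002, 0.004, -1.0]]
force: [0.4, -1.3, -3.4]
width: 0.248
grip_force: 60.0
time: 20.78
ee_pos: [0.4954, 0.1062, 0.2095]
tcp_rot: [[-0.007, 1.0, -0.004], [1.0, 0.007, 0.0], [0.0, -0.004, -1.0]]
force: [-0.4, -0.1, -3.3]
width: 0.243
grip_force: 60.0
time: 21.15
ee_pos: [0.4966, 0.1034, 0.2114]
tcp_rot: [[0.0, 1.0, -0.0], [1.0, -0.0, -0.0], [-0.0, -0.0, -1.0]]
force: [-0.1, 0.2, -3.0]
width: 0.247
grip_force: 60.0
```

View pics/top9.png

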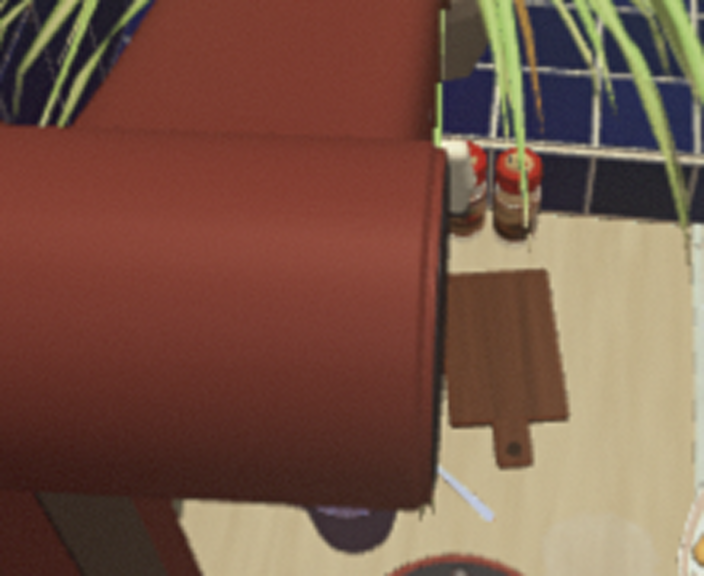

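The arm hides the bowl and housing. Only the white handle end shows, at crop (457,178), full-image (273,186). I'll use its depth to check level.

```bash
python3 - <<'E'
from h import *
d=np.load("/tmp/top9.npz");p=d["p"][170:202,266:282].reshape(-1,3);c=d["rgb"].astype(int)[170:202,266:282].reshape(-1,3)
m=(p[:,2]>.13)&(p[:,2]<.26)&(c.min(1)>80)&(p[:,0]<.56);q=p[m];print(len(q),q.min(0),q.max(0))
t=q[q[:,2]>q[:,2].max()-.012];print(t.mean(0),t[:,0].min(),t[:,0].max())
for y in np.arange(.02,.07,.006):
    s=q[abs(q[:,1]-y)<.003]
    if len(s):print(y.round(3),len(s),s[:,2].max().round(4),np.median(s[:,2]).round(4))
o=bot.get_obs();print(o["wrist_torque"],o["joints"].round(2),o["joint_velocities"].round(3))
E
```

```text
153 [0.48241614 0.02673478 0.15497842] [0.50618009 0.0562521  0.23278665]
[0.49292627 0.04391423 0.22675709] 0.48241613685090134 0.5061800917607059
0.026 3 0.1928 0.1901
0.032 37 0.2252 0.1943
0.038 51 0.2292 0.2068
0.044 46 0.2304 0.2025
0.05 12 0.2311 0.2279
0.056 4 0.2328 0.227
[-0.24479999 -0.14586302  0.01133737] [ 0.05 -0.04  1.86 -0.    1.33  0.05] [ 0.002 -0.002 -0.003  0.003 -0.001 -0.   ]
```

```bash
python3 -c "
from cell import ticket
print(ticket.hand_in())"
```

```text
the job is handed in; nothing more can be done
None
```

The job is handed in with the gripper holding the grater steady over the bowl, its outlet about 8 cm above the rim, handle to the right and crank towards the robot, with the cheese seated and the press arm shut at about 0.20 rad; the robot's arm hid the bowl and housing in the last picture, so that final position comes from the arm's pose and the visible handle end.

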